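Vent the purge canister

TASK

Vent the slim metal gas canister that has the hose outlet sticking out of its side: unscrew the little knurled lock nut on its top, anticlockwise seen from above, about a quarter turn, then press the freed valve tip straight down all the way and let it spring back. Leave the nut unscrewed, and do not turn the lock nut of the other canister, the one without an outlet.

Things in the scene. Friction and masses are not known exactly. Their poses are not given: they have to be found in the camera images.
- vent_nut_mid (a point): Centre of the upright knurled steel lock nut (18 mm wide, 14 mm high) on top of the canister to vent, 325 mm above the worktop. Below the nut a bare neck 13 mm wide is 25 mm long. The valve tip (9 mm wide button) stands out of the nut on its axis, its top 21 mm above this point. A barbed hose outlet, 10 mm thick, reaches 68 mm sideways from the axis, 245 mm above the worktop.
- vent_nut (a joint): Turn of that nut in rad: 0 is tight, grows anticlockwise from above, stop at 1.4; starts at 0 to 0.25. It keeps its height, turns with light friction (0.03 N m) and stays where left. The tip is locked until it passes about 0.8. The canister is fixed to the worktop: foot 76 mm wide, body 54 mm wide and 290 mm high, collar 26 mm wide up to 293 mm.
- vent_tip (a joint): How far the valve tip of that canister is pressed down, in m: 0 is out, 0.008 is fully in. A spring (2 N at the start, 6 N fully in) pushes it out again.
- plain_nut (a joint): Turn in rad of the same kind of nut on the other canister, equal but without a hose outlet, fixed 0.2 to 0.45 m from the first; starts at 0 to 0.1 and is to be left so.

How it is judged (in metres and radians):
On the way, in this order (a step that is already met when the one before it is completed fails the run):
1. the lock nut of the canister with the outlet is unscrewed by about a quarter turn (joint past 0.95 rad) (value of joint vent_nut above 0.95 rad), for 0.2 s.
2. its valve tip is pressed down (past 5 of its 8 mm) (value of joint vent_tip above 0.005 m and value of joint vent_nut above 0.85 rad), for 0.1 s.
At the end, for the whole second after the job is handed in: The lock nut of the canister with the outlet is unscrewed (past 0.85 rad), its valve tip, after being pressed, has sprung back to within 2 mm of fully out, and the other canister's lock nut has not been turned (still below 0.35 rad) (value of joint vent_nut above 0.85 rad and value of joint vent_tip below 0.002 m and value of joint plain_nut below 0.35 rad); the robot touches nothing.
It fails at once if the other canister's lock nut is turned (past 0.35 rad) (value of joint plain_nut above 0.35 rad).
It also fails if it takes over 42 s, if anything falls off the work surface, if the arm or the gripper's body presses on something with over 40 N, if the wrist force passes 120 N, or if a joint passes its speed limit or range.

ROBOT

A 7-joint arm with a two-finger parallel gripper is mounted at the origin on the work surface; the furniture and walls round the work are solid. World frame = base frame: x ahead of the robot, y to its left, z up, the work surface at z = 0. Lengths are in mm, angles in rad, forces in N, time in s.
With the tool pointing down it reaches from about 350 to 900 mm from the base axis. Payload 7.2 kg.
Tool frame: the origin (TCP) lies at the very end of the fingers, on their centre line; the grasp point (between the pads) lies 19 mm behind it; z points along the fingers, y is the line along which they close (so a half turn about z gives the same grasp; the last joint's range is limited). The gripper opens to 85 mm and grips with 20 to 120 N. Pads are 22 mm wide; open, the fingers measure 114 mm over their backs; the gripper's body (76 mm by 85 mm) begins 54 mm behind the grasp point. The pads swing forward as they close: fully open they stand 13 mm farther back than shut.
Start: joints at [1.112, 0.411, -0.013, 1.596, 0.006, 1.134, -0.082], TCP at [238.069, -577.886, 231.297] pointing down, gripper open.
Joint ranges: [-2.95, 2.95], [-0.29, 1.99], [-1.47, 1.44], [0.14, 2.54], [-1.03, 4.17], [0.13, 1.85], [-2.86, 2.86]. Speed limits (rad/s): [2.39, 2.39, 3.01, 3.01, 3.14, 3.14, 3.14].

INTERFACE

Orientations are given as a 3x3 rotation matrix whose columns are the frame's x, y, z axes.
In Python, from station import robot gives the robot as it stands. Calls block until the motion is done:
- robot.move_pose(position, orientation): joint-space move of the TCP to a pose.
- robot.servo_line(position, attitude=None, feed=150): straight line of the TCP; attitude=None keeps the orientation; feed is the mean speed in mm/s.
- robot.move_joints(angles): joint-space move.
- robot.gripper_open() and robot.close_gripper(squeeze=None): open the fingers fully, or close them until they stop; squeeze is the grip in N (None keeps the last).
- robot.pause(seconds).
- robot.inverse_kinematics(position, orientation): joint angles nearest the present ones, or None.
- robot.read_state(): the state.
- robot.grab_frame(name): name is "scene" or "top" or "wrist"; returns a dict with "color" (420x560x3 uint8, red, green, blue), "K" (3x3 intrinsics, pixels), "rvec" (rotation vector, rad) and "tvec" (3), from world to camera coordinates, as OpenCV has them; the wrist camera has in their place "hand_eye" (4x4, takes a point from camera to tool coordinates, whose origin is the TCP and whose axes are the flange's). Camera axes: x right, y down, z forward; pixel columns grow to the right and rows downward; lengths in mm; the calibration is good to about 2 mm. The wrist camera is an equidistant fisheye: a pixel r from the principal point sees the ray r / f radians off the axis. A picture is of the moment at which its call begins: read the wrist's pose just before it. There is no depth.
A pose or a line that the arm cannot do raises robot.MotionError and nothing moves.
- robot.close_job(): hands the job in; it is judged then, once.
The state is a dict: "t": time; "q": joint angles; "qvel": joint speeds; "effort": joint torques, N m; "position": TCP position; "eef_rot": TCP orientation; "contact_force": force on the tool from outside, world axes, zero at the start; "wrist_torque": the same for the moment, N m; "opening": opening from 0.0 (shut) to 1.0 (fully open); "grip_force": force on a finger pad.
Only numpy, scipy, OpenCV 4.12 (cv2) and the standard library are available. Lean on these libraries where they do the work, as an engineer would, in place of code of your own. Each camera call takes 0.05 s, during which the arm holds its last target. There are 200 camera calls.

## Working session

There is one attempt and no reset: what is moved stays moved. The work goes in short steps, each a Python script; the robot and the scene stay as the last script left them, time stands still between calls to the robot, and variables do not carry over. Pictures are saved under pics/ and viewed, at most 10 in all, crops included, and the job is handed in when it is done.

```bash
mkdir -p pics; python3 - <<'E'
from station import robot
import cv2,numpy as np
ims=[]
for n in("scene","top"):
    f=robot.grab_frame(n); cv2.imwrite(f"pics/{n}0.png",f["color"][:,:,::-1]); 
    R=cv2.Rodrigues(np.array(f["rvec"],float))[0]; print(n,np.round(f["K"],1).tolist(),np.round(-R.T@np.array(f["tvec"]).ravel()),np.round(R,2).tolist())
s=robot.read_state();print(s["t"],s["position"],s["eef_rot"])
E
```

```text
scene [[383.9, 0.0, 283.2], [0.0, 383.9, 199.5], [0.0, 0.0, 1.0]] [194. 418. 991.] [[-0.78, -0.63, 0.01], [-0.49, 0.6, -0.63], [0.39, -0.5, -0.78]]
top [[431.9, 0.0, 276.4], [0.0, 431.9, 212.0], [0.0, 0.0, 1.0]] [ 359.  -21. 1198.] [[-0.01, -1.0, -0.02], [-0.98, 0.01, -0.19], [0.19, 0.02, -0.98]]
0.1 [ 237.89704526 -577.4906781   230.56147583] [[ 9.24591400e-01  3.80959803e-01 -6.10325837e-04]
 [ 3.80960282e-01 -9.24590548e-01  1.25764234e-03]
 [-8.51903231e-05 -1.39531519e-03 -9.99999023e-01]]
```

View pics/scene0.png

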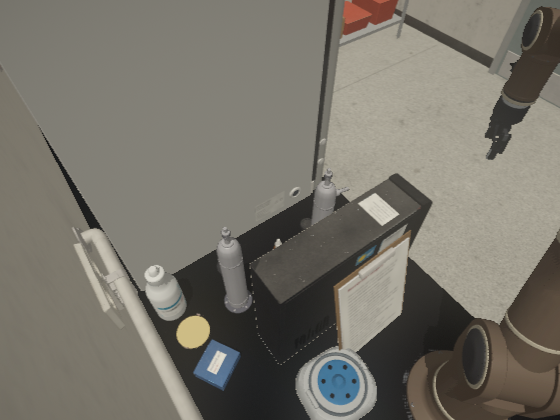

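View pics/top0.png

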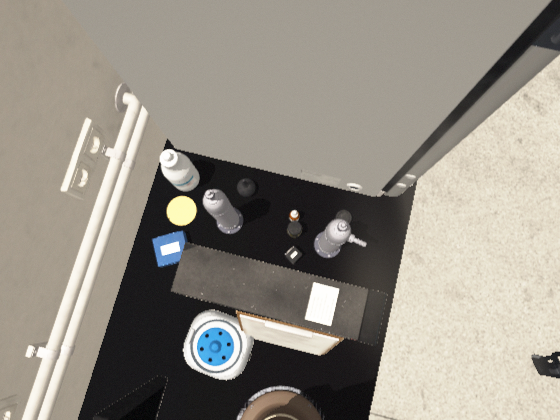

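Scene: vent canister has its nut near (328,175) with the outlet at (343,189). Top: its nut is near (341,224) with the outlet at (365,242). The plain canister's nut is at (227,232) in scene and (210,195) in top. A tall black box stands in front, and a tall grey panel behind. I'll zoom in next.

```bash
python3 - <<'E'
import cv2,numpy as np
a=cv2.imread("pics/scene0.png")[160:220,300:360];b=cv2.imread("pics/top0.png")[200:260,315:375]
z=lambda i:cv2.resize(i,None,fx=6.6,fy=6.6,interpolation=cv2.INTER_CUBIC)
cv2.imwrite("pics/c1.png",np.hstack([z(a),z(b)]))
E
cat > h.py <<'E'
import cv2,numpy as np
from station import robot
def cam(n):
    f=robot.grab_frame(n);R=cv2.Rodrigues(np.array(f["rvec"],float))[0];t=np.array(f["tvec"],float).ravel()
    return f,np.array(f["K"]),R,t
def ray(K,R,t,p):
    d=R.T@np.linalg.inv(K)@np.array([p[0],p[1],1.]);return -R.T@t,d/np.linalg.norm(d)
def plane(K,R,t,p,z):
    c,d=ray(K,R,t,p);return c+d*(z-c[2])/d[2]
E
```

```text
(no output)
```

View pics/c1.png

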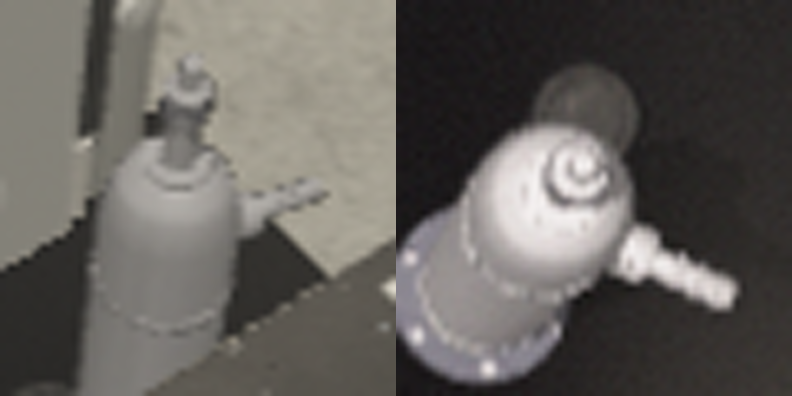

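The crop shows the vent nut at about (328.5,174.4) in scene, with the tip at (328.8,169.4). In top the nut is at (342.6,226.8) and the tip at (343.6,224.7). The outlet end in top is at about (366,244).

```bash
python3 - <<'E'
from h import *
S=cam("scene")[1:];T=cam("top")[1:]
def tri(a,b):
    c1,d1=ray(*S,a);c2,d2=ray(*T,b);s=np.linalg.lstsq(np.c_[d1,-d2],c2-c1,rcond=None)[0]
    p,q=c1+d1*s[0],c2+d2*s[1];return ((p+q)/2).round(1),np.linalg.norm(p-q).round(1)
print("nut",tri((328.5,174.4),(342.6,226.8)),plane(*S,(328.5,174.4),325),plane(*T,(342.6,226.8),325))
print("tip",tri((328.8,169.4),(343.6,224.7)),plane(*S,(328.8,169.4),346),plane(*T,(343.6,224.7),346))
print("plain",tri((227,232),(210,195)))
print("outlet",plane(*T,(366,244),245))
for a,b in (((252,265),(188,247)),((279,300),(172,292)),((395,178),(367,289)),((431,208),(361,338))): print("box",tri(a,b))
for p in ((165,142),(400,195),(413,180)): print("panel",plane(*T,p,0))
for p in ((130,260),(318,190)): print("panelS",plane(*S,p,0))
p=tri((328.8,169.4),(343.6,224.7))[0]
for th in range(0,360,30):
    t=np.radians(th);R=np.array([[np.cos(t),np.sin(t),0],[np.sin(t),-np.cos(t),0],[0,0,-1]])
    q=robot.inverse_kinematics([p[0],p[1],310],R);print(th,None if q is None else np.round(q,2))
E
```

```text
nut (array([ 493.4, -137.1,  321.5]), np.float64(2.1)) [ 492.80505848 -133.86094917  325.        ] [ 491.89117067 -137.02886267  325.        ]
tip (array([ 494.9, -137.2,  337.7]), np.float64(1.5)) [ 491.80028233 -129.89371865  346.        ] [ 492.88556968 -136.37314403  346.        ]
plain (array([562.7, 135.7, 325.7]), np.float64(1.2))
outlet [ 465.09660641 -197.67953398  245.        ]
box (array([453.9, 172.5, 358.6]), np.float64(7.3))
box (array([367.8, 198. , 369.5]), np.float64(8.0))
box (array([ 359.4, -173.7,  374.1]), np.float64(14.3))
box (array([ 266.6, -162. ,  356. ]), np.float64(19.6))
panel [799.52359757 329.1322754    0.        ]
panel [ 630.29501799 -345.52182018    0.        ]
panel [ 673.46461003 -384.97767307    0.        ]
panelS [ 8.95304969e+02  2.48814624e+02 -1.13686838e-13]
panelS [ 625.27889721 -321.00765969    0.        ]
0 [ 0.43  0.18 -0.29  1.73  0.05  1.24 -1.45]
30 [ 0.47  0.18 -0.34  1.73  0.06  1.24 -0.93]
60 [ 0.55  0.19 -0.43  1.73  0.08  1.24 -0.43]
90 [ 0.63  0.2  -0.53  1.72  0.11  1.25  0.08]
120 [ 0.69  0.21 -0.61  1.72  0.13  1.25  0.58]
150 [ 0.71  0.22 -0.63  1.72  0.13  1.25  1.1 ]
180 [ 0.78  0.23 -0.71  1.71  0.16  1.26  1.6 ]
210 [ 1.12  0.39 -1.22  1.7   0.38  1.32  1.92]
240 [ 1.12  0.39 -1.22  1.7   0.38  1.32  2.45]
270 [-0.83  0.31  1.28  1.8  -0.31  1.26 -2.6 ]
300 [ 0.32  0.17 -0.16  1.74  0.03  1.23 -2.47]
330 [ 0.37  0.17 -0.22  1.74  0.04  1.24 -1.96]
```

```bash
cat >> h.py <<'E'
def down(th):
    c,s=np.cos(th),np.sin(th);return np.array([[c,s,0],[s,-c,0],[0,0,-1.]])
def fish(pix,f,s):
    K=np.array(f["K"]);v=(np.array(pix)-K[:2,2])/[K[0,0],K[1,1]];r=np.linalg.norm(v)
    d=np.r_[v/r*np.sin(r),np.cos(r)];H=np.array(f["hand_eye"]);R=np.array(s["eef_rot"])
    return np.array(s["position"])+R@H[:3,3], R@H[:3,:3]@d
def fproj(P,f,s):
    K=np.array(f["K"]);H=np.array(f["hand_eye"]);R=np.array(s["eef_rot"])
    c=H[:3,:3].T@(R.T@(np.array(P)-s["position"])-H[:3,3]);n=np.hypot(c[0],c[1]);a=np.arctan2(n,c[2])
    return K[:2,2]+c[:2]/n*a*K[0,0]
def snap(name):
    s=robot.read_state();f=robot.grab_frame("wrist");cv2.imwrite(f"pics/{name}.png",f["color"][:,:,::-1])
    import pickle;pickle.dump((f,s),open(name+".pkl","wb"));return f,s
E
python3 - <<'E'
from h import *
th=np.radians(40)
s=robot.read_state();p=s["position"]
robot.servo_line([p[0],p[1],470],feed=250)
robot.move_pose([493,-137,450],down(th))
f,s=snap("w1");print(s["t"],s["position"],f["K"].tolist(),f["hand_eye"])
print(fproj([493,-137,346],f,s),fproj([493,-137,325],f,s))
E
```

```text
3.1583 [ 492.82526739 -138.5427      449.85657135] [[325.19226210127806, 0.0, 282.22711673799165], [0.0, 325.19226210127806, 216.20410635791313], [0.0, 0.0, 1.0]] [[-6.12180065e-04 -9.55946726e-01 -2.93539576e-01  7.44751379e+01]
 [ 9.99999714e-01 -7.15466014e-04  2.44490041e-04  4.22317506e-01]
 [-4.43737045e-04 -2.93539343e-01  9.55946890e-01 -1.41570777e+02]
 [ 0.00000000e+00  0.00000000e+00  0.00000000e+00  1.00000000e+00]]
[280.2473954  213.71398914] [280.3806116  206.63041149]
```

View pics/w1.png

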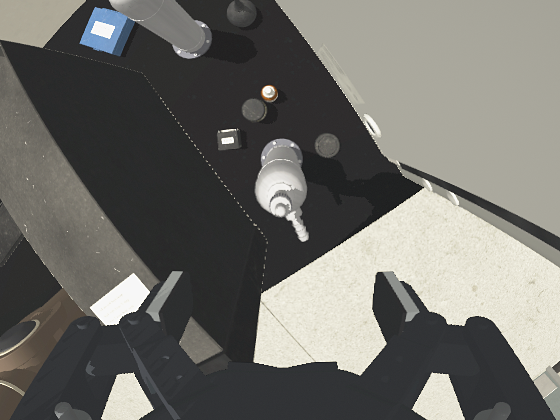

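The wrist view shows the vent nut around (281,204), close to the prediction, with its outlet running down-right to (303,237). Nothing stands near the fingers except the box at the left. I'll zoom in to refine.

```bash
python3 - <<'E'
import cv2
a=cv2.imread("pics/w1.png")[175:235,250:310]
cv2.imwrite("pics/c2.png",cv2.resize(a,None,fx=9,fy=9,interpolation=cv2.INTER_CUBIC))
E
```

```text
(no output)
```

View pics/c2.png

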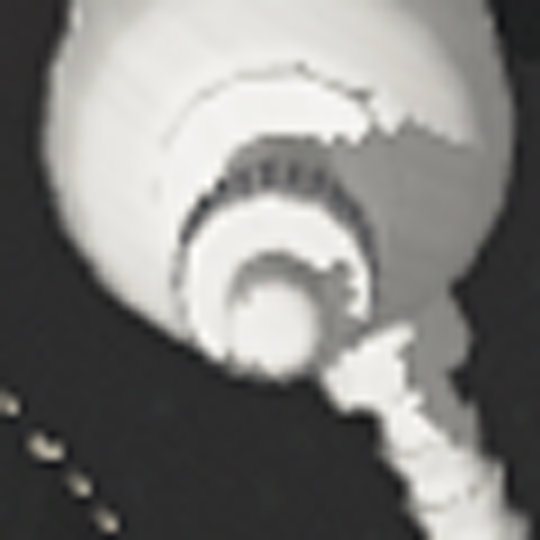

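```bash
python3 - <<'E'
from h import *
import pickle
f,s=pickle.load(open("w1.pkl","rb"))
for p,z in(((280.1,209.8),346),((280.4,206.6),332)):
    c,d=fish(p,f,s);print(c+d*(z-c[2])/d[2])
E
```

```text
[ 495.3922976  -134.86198438  346.        ]
[ 494.53630128 -135.78956762  332.        ]
```

```bash
python3 - <<'E'
from h import *
th=np.radians(40)
robot.servo_line([494.5,-135.8,306],down(th),feed=120)
s=robot.read_state();print(s["t"],s["position"],s["contact_force"])
robot.close_gripper(squeeze=30)
s=robot.read_state();print(s["t"],s["position"],s["contact_force"],s["opening"],s["grip_force"])
f,s=snap("w2")
E
```

```text
4.5583 [ 494.89807332 -135.84492896  306.71433257] [ 0.58921994 -0.64040402  0.516086  ]
5.2 [ 494.06242831 -135.25024514  306.14790346] [-3.2973527   2.91870384  4.20608224] 0.18717503183977371 29.391319155693054
```

View pics/w2.png

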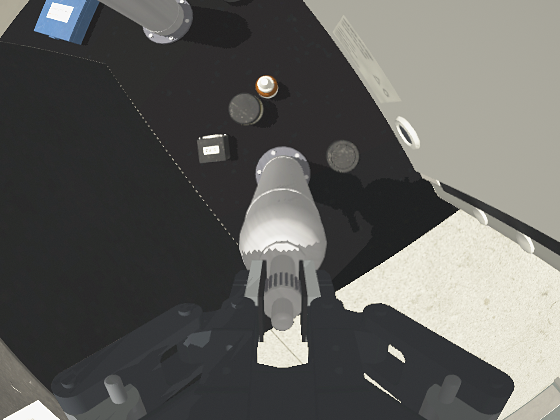

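The nut, at about (283,278), sits between the pads near (258,285) and (310,285), with the tip above it at (283,320). The grip looks good, so I'll turn it.

```bash
python3 - <<'E'
from h import *
th=np.radians(40)
for a in np.linspace(0,1.18,9)[1:]:
    robot.move_pose([494.3,-135.5,306],down(th+a))
    s=robot.read_state();R=s["eef_rot"]
    print(round(s["t"],2),np.round(s["position"],1),round(np.arctan2(R[1][0],R[0][0])-th,3),np.round(s["contact_force"],1),np.round(s["wrist_torque"],2),round(s["opening"],3),s["grip_force"])
robot.pause(0.4)
s=robot.read_state();print(s["t"],np.arctan2(s["eef_rot"][1][0],s["eef_rot"][0][0])-th)
snap("w3")
E
```

```text
5.52 [ 494.1 -135.3  306.1] 0.144 [-4.5  2.9  4.3] [0.54 0.92 0.  ] 0.186 29.392333924770355
5.78 [ 494.1 -135.3  306.1] 0.292 [-4.   4.2  4.4] [0.6  0.9  0.04] 0.183 29.415453672409058
6.05 [ 494.1 -135.3  306.1] 0.439 [-4.2  2.7  4.4] [ 0.57  0.94 -0.  ] 0.185 29.422076046466827
6.32 [ 494.1 -135.3  306.1] 0.587 [-4.   2.6  4.5] [ 0.53  0.93 -0.02] 0.188 29.418626725673676
6.58 [ 494.1 -135.3  306.1] 0.734 [-4.9  3.8  4.9] [0.6  0.9  0.07] 0.186 29.414663314819336
6.85 [ 494.1 -135.3  306.1] 0.881 [-4.   3.6  5.7] [0.6  0.97 0.07] 0.182 29.420529305934906
7.12 [ 494.1 -135.3  306.2] 1.029 [-4.   2.7  5.1] [0.53 0.96 0.03] 0.188 29.40826714038849
7.38 [ 494.1 -135.3  306.1] 1.176 [-4.9  3.2  5.4] [0.46 0.93 0.1 ] 0.186 29.403338134288788
7.7833 1.1755190124778325
```

View pics/w3.png

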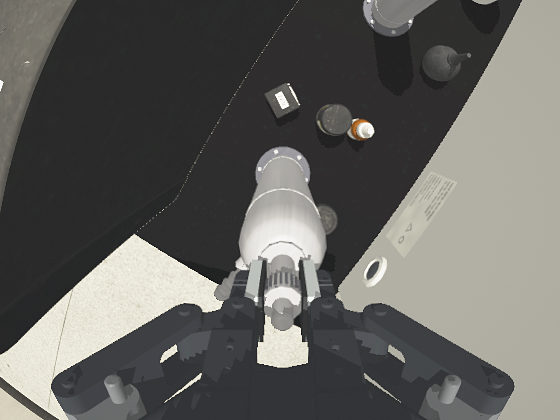

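Still gripping the nut, and the grip held at 1.18 rad of turn. I'll release, rise, shut the fingers and press the tip in steps while watching the force.

```bash
python3 - <<'E'
from h import *
robot.gripper_open()
x,y=494.2,-135.5
robot.servo_line([x,y,385],feed=150)
robot.close_gripper(squeeze=30)
robot.servo_line([x,y,352],feed=100);robot.pause(.2)
s=robot.read_state();f0=s["contact_force"][2];print(s["t"],s["position"],f0,s["opening"])
for z in (348,346,344,342,340,338.5,337.5,336.5):
    robot.servo_line([x,y,z],feed=30);robot.pause(.15)
    s=robot.read_state();F=s["contact_force"][2]-f0
    print(z,round(s["t"],2),np.round(s["position"],1),np.round(s["contact_force"],1),round(F,1))
    if F>12: break
snap("w4")
E
```

```text
10.6333 [ 494.51144358 -135.48818931  352.65637511] 0.31335583515428933 0.0018099368681579206
348 11.07 [ 494.2 -135.5  348. ] [-0.4  0.7  0.7] 0.4
346 11.47 [ 494.4 -135.5  346.1] [ 1.  -0.5  1.5] 1.2
344 11.87 [ 494.3 -135.5  344.1] [1.5 0.5 2.9] 2.5
342 12.27 [ 494.3 -135.5  342.1] [1.2 0.1 4. ] 3.6
340 12.67 [ 494.3 -135.5  340.1] [0.8 0.7 3.6] 3.3
338.5 13.07 [ 494.3 -135.5  338.7] [1.3 0.1 5.1] 4.8
337.5 13.47 [ 494.3 -135.5  337.9] [ 0.7 -0.5  5.7] 5.4
336.5 13.87 [ 494.5 -135.5  337.7] [-0.7  0.1 10.9] 10.6
```

View pics/w4.png

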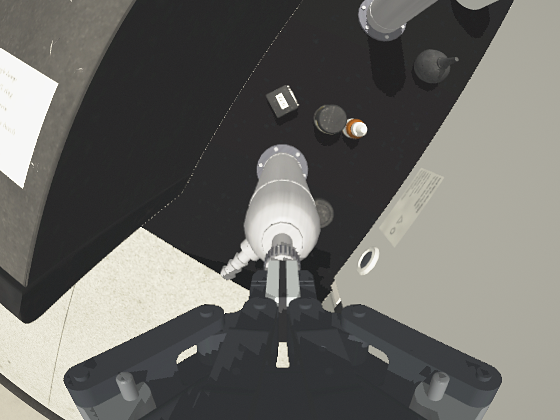

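The fingertips sit on the tip at (284,262). The force rose like the spring from 346 to 338, then hit the end stop, so the tip was free and is fully in. I'll retreat and hand in.

```bash
python3 - <<'E'
from h import *
robot.servo_line([494.2,-135.5,430],feed=100);robot.pause(.5)
s=robot.read_state();print(s["t"],s["position"],s["contact_force"])
f,s=snap("w5");print(fproj([494.3,-135.5,346],f,s))
a=f["color"][150:270,220:340,::-1];cv2.imwrite("pics/c5.png",cv2.resize(a,None,fx=5,fy=5,interpolation=cv2.INTER_CUBIC))
E
```

```text
15.5 [ 494.19883653 -135.49019585  429.96714967] [0.08118961 0.50099776 0.05144778]
[282.68738355 222.78814083]
```

View pics/c5.png

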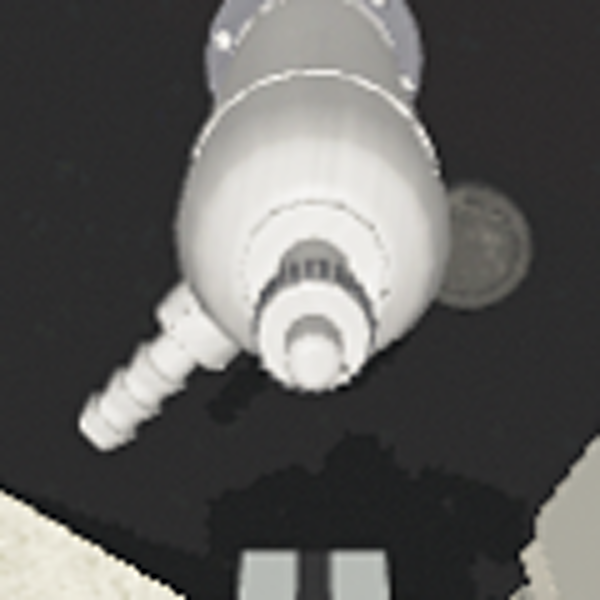

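The tip stands out again at crop (313,360), about (282.6,222) in the full image, which matches the prediction for a tip top at 346 mm. Nothing is being touched.

```bash
python3 -c "
from station import robot
print(robot.close_job())"
```

```text
the job is handed in; nothing more can be done
None
```

I turned the vent canister's lock nut about 1.18 rad anticlockwise, pressed its tip fully down until it hit the end stop, and saw it spring back out. I never approached the other canister's nut, and the job is handed in, though the call returned no verdict.

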